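# Confirm an order's picks at the packing bench

### The job

Confirm the three picks of an order on the picking stations' push buttons: with the fingertips, lightly press the green button, then the yellow, then the blue, each down so that it stays down, without hitting or forcing it. Leave the red button up, and do not move or pick up the cartons in the bins or the roll of tape; finish with the hand clear.

Things in the scene. Friction and masses are not known exactly. Their poses are not given: they have to be found in the camera images.
- button_green (a joint): the green push button's travel: 0 up, 0.010 (10 mm) fully down; growing as it is pressed. It moves straight down against about 2.5 N of friction, has no return spring, and stays wherever it is left
- green_top (a point): centre of the top face of the green button: an upright round cap, 36 mm across, its top 98 mm above the bench when up and 88 mm when fully down (then still 6 mm proud of the black collar, 52 mm across, around it). Cap and collar sit together on a spring mount that gives way 1 mm for each 2 N of push, at most 8 mm, and comes back, so that a push past the end of the travel meets a soft stop
- station_green: the fixed picking station of the green button; origin on the bench under the button's axis, z up. A grey pedestal 70 x 70 mm, 70 mm high, centred on the origin, carries the collar and cap. Behind it (along its +x) stands a grey open stock bin 120 (x) x 110 (y) x 60 mm high, centred 100 mm from the origin, holding a loose small carton (carton_a)
- button_yellow (a joint): the yellow push button's travel: 0 up, 0.010 (10 mm) fully down; growing as it is pressed. It moves straight down against about 2.5 N of friction, has no return spring, and stays wherever it is left
- yellow_top (a point): centre of the top face of the yellow button: an upright round cap, 36 mm across, its top 98 mm above the bench when up and 88 mm when fully down (then still 6 mm proud of the black collar, 52 mm across, around it). Cap and collar sit together on a spring mount that gives way 1 mm for each 2 N of push, at most 8 mm, and comes back, so that a push past the end of the travel meets a soft stop
- station_yellow: the fixed picking station of the yellow button; origin on the bench under the button's axis, z up. A grey pedestal 70 x 70 mm, 70 mm high, centred on the origin, carries the collar and cap. Behind it (along its +x) stands a grey open stock bin 120 (x) x 110 (y) x 60 mm high, centred 100 mm from the origin, holding a fixed bundle of flat cardboard mailers, top 67 mm above the bench
- button_blue (a joint): the blue push button's travel: 0 up, 0.010 (10 mm) fully down; growing as it is pressed. It moves straight down against about 2.5 N of friction, has no return spring, and stays wherever it is left
- blue_top (a point): centre of the top face of the blue button: an upright round cap, 36 mm across, its top 98 mm above the bench when up and 88 mm when fully down (then still 6 mm proud of the black collar, 52 mm across, around it). Cap and collar sit together on a spring mount that gives way 1 mm for each 2 N of push, at most 8 mm, and comes back, so that a push past the end of the travel meets a soft stop
- station_blue: the fixed picking station of the blue button; origin on the bench under the button's axis, z up. A grey pedestal 70 x 70 mm, 70 mm high, centred on the origin, carries the collar and cap. Behind it (along its +x) stands a grey open stock bin 120 (x) x 110 (y) x 60 mm high, centred 100 mm from the origin, holding a loose small carton (carton_b)
- button_red (a joint): the red push button's travel: 0 up, 0.010 (10 mm) fully down; growing as it is pressed. It moves straight down against about 2.5 N of friction, has no return spring, and stays wherever it is left
- red_top (a point): centre of the top face of the red button: an upright round cap, 36 mm across, its top 98 mm above the bench when up and 88 mm when fully down (then still 6 mm proud of the black collar, 52 mm across, around it). Cap and collar sit together on a spring mount that gives way 1 mm for each 2 N of push, at most 8 mm, and comes back, so that a push past the end of the travel meets a soft stop
- station_red: the fixed picking station of the red button; origin on the bench under the button's axis, z up. A grey pedestal 70 x 70 mm, 70 mm high, centred on the origin, carries the collar and cap. Behind it (along its +x) stands a grey open stock bin 120 (x) x 110 (y) x 60 mm high, centred 100 mm from the origin, holding a loose roll of packing tape (tape)
- carton_a_mid (a point): centre of a loose brown carton, 60 x 55 mm and 75 mm high, about 120 g, standing upright in the green station's bin, its top 80 mm above the bench; to be left alone
- carton_b_mid (a point): centre of a loose brown carton, 60 x 55 mm and 75 mm high, about 120 g, standing upright in the blue station's bin, its top 80 mm above the bench; to be left alone
- tape_mid (a point): centre of a loose roll of brown packing tape lying flat in the red station's bin, 84 mm across, 48 mm high, about 90 g; to be left alone
Mind the look-alikes: they are no part of the job. Leave any pink look-alike of the station_red alone.

How it is judged:
By the outcome, as a careful person would: the job done as asked, in the order asked, and still so for the second after the job is handed in, with the robot touching nothing.
It also fails if it takes over 51 s, if anything falls off the work surface, if the arm or the gripper's body presses on something with over 40 N, if the wrist force passes 120 N, or if a joint passes its speed limit or range.

### The arm

A 6-joint arm with a two-finger parallel gripper is mounted at the origin on the work surface. World frame = base frame: x ahead of the robot, y to its left, z up, the work surface at z = 0. Lengths are in m, angles in degrees, forces in N, time in s.
With the tool pointing down it reaches from about 0.4 to 0.825 m from the base axis. Payload 7 kg.
Tool frame: the origin (TCP) lies on the centre line of the jaws, within the pads' length; the fingertips stand 17 mm ahead of it and the grasp point (between the pads) lies 2 mm behind it; y points along the fingers, z is the direction in which the jaws open and shut, and the axes are right-handed (so a half turn about y gives the same grasp; the last joint's range is limited). The gripper opens to 88 mm and grips with 3 to 60 N. Pads are 19 mm wide; open, the fingers measure 130 mm over their backs; the gripper's body (78 mm by 193 mm) begins 47 mm behind the grasp point.
Start: joints at [82.512, 20.546, 0.682, 0, -70.136, -16.507], TCP at [0.275, 0.617, 0.219] pointing down, gripper open.
Joint ranges: [-176.03, 176.03], [-82.01, 121.73], [-58.28, 71.71], [-173.87, 95.51], [-174.79, -0.11], [-173.66, 173.66]. Speed limits (degrees/s): [136.94, 136.94, 172.46, 180, 180, 180].

### API

Orientations are given as [roll, pitch, yaw] about the fixed x, y, z axes, in that order (R = Rz(yaw) Ry(pitch) Rx(roll)).
In Python, from plant import r, capture, camera_info gives the robot as it stands. The module is installed in compiled form; this text tells all that it offers.
- The arm moves only by the tool apply_moves, never from a script. Its argument "deltas" is a list of rows, each an object of numbers: "tx", "ty", "tz": the shift along the tool's x, y, z in m; "turn": the turn about the tool's y in rad; "gripper": the finger opening in m, from 0 to 0.0876. A call has 1 to 5 rows; each row is the pose to reach, as a shift and turn from the pose commanded when the call began, along the tool's axes at that moment; what a row does not reach only later rows make up. A row lasts 1/10 s, in which the tool goes at most 50 mm and 8.59 degrees, less where a joint would pass 70% of its speed; a pose out of reach is approached as far as the arm can. A call with a gripper value outside its range is refused whole. The fingers move at their own pace and stop on an object; "newtons" is the grip in N (left out, the last holds). Time passes only in rows, so rows that repeat a pose let the fingers close. It gives the time, the measured TCP pose, the force and the opening at its end, in the units of the state.
- r.get_state(): the state, without advancing time (a new reading comes with each control period).
- capture(name): name is "scene" or "top" or "wrist"; returns (picture, depth): 400x640x3 uint8, red, green, blue; 400x640 float32, m along the optical axis (not along the pixel's ray), 0 where there is no reading.
- camera_info(name): a dict with "K" (3x3 intrinsics, pixels), "k1" (the pictures are not rectified: a ray, as slopes to the right and down, at radius r is drawn at 1 + k1 r^2 times it, then the intrinsics apply), "eye" and "orientation" of the camera in the world; the wrist camera has in their place "tool_from_camera" (4x4, takes a point from camera to tool coordinates, whose origin is the TCP and whose axes are the tool frame's). Camera axes: x right, y up, looking along -z (the intrinsics and any distortion apply to the point x, -y, -z); pixel columns grow to the right and rows downward; lengths in m; the calibration is good to about 2 mm. A picture is of the moment at which its call begins: read the wrist's pose just before it. camera_info takes no time and is no camera call.
- r.close_job(): hands the job in, once; it reports no verdict.
The state is a dict: "time_s": time; "joints": joint angles; "qd": joint speeds; "joint_torque": joint torques, N m; "tcp_pos": TCP position; "eef_rot": TCP orientation; "contact_force": force on the tool from outside, world axes, zero at the start; "moment": the same for the moment, N m; "gripper_width": finger opening in m.
Only numpy, scipy, OpenCV 4.12 (cv2) and the standard library are available. Lean on these libraries where they do the work, as an engineer would, in place of code of your own. Each camera call takes 0.05 s, during which the arm holds its last target.

## Working session

There is one attempt and no reset: what is moved stays moved. The work goes in short steps, Python scripts to look and compute and a tool call to move; the robot and the scene stay as the last step left them, time stands still between calls to the robot, and variables do not carry over. Pictures are saved under pics/ and viewed, and the job is handed in when it is done.

Besides the shell and the picture viewer there is one more tool, called after "Emit:" in YAML: its name, and indented under it one key for each argument. apply_moves: Moves the arm, as the interface text tells. Its arguments: {"type":"object","properties":{"deltas":{"type":"array","items":{"type":"object","properties":{"tx":{"type":"number"},"ty":{"type":"number"},"tz":{"type":"number"},"turn":{"type":"number"},"gripper":{"type":"number"}}}},"newtons":{"type":"number"}},"required":["deltas"]}

```bash
mkdir -p pics; python3 - <<'E'
from plant import r,capture,camera_info
import cv2,numpy as np
print(r.get_state())
for n in("scene","top"):
    im,d=capture(n);cv2.imwrite(f"pics/{n}0.png",im[:,:,::-1]);np.savez(f"{n}0.npz",im=im,d=d);print(n,camera_info(n))
print(camera_info("wrist"))
E
```

```text
{'time_s': 0.0, 'joints': array([ 8.25090567e+01,  2.05907787e+01,  6.31738747e-01, -2.10828013e-02,
       -7.01377666e+01, -1.65089275e+01]), 'qd': array([-0.02296696,  0.01574474,  0.05004047, -0.02175271, -0.03812038,
       -0.08374035]), 'joint_torque': array([ 1.87517021e-04, -5.82708442e+01,  2.93043888e+01,  6.99652523e+00,
        6.87154839e-03, -1.69074842e-04]), 'tcp_pos': array([0.27433505, 0.61615018, 0.21811165]), 'eef_rot': array([-8.99015519e+01,  8.50976350e-03,  1.55992957e+02]), 'contact_force': array([ 0.1418478 , -0.01294884,  0.04092605]), 'moment': array([-0.06967473,  0.01529474,  0.03328263]), 'gripper_width': 0.08736614629954097}
scene {'K': array([[505.38878833,   0.        , 312.05534212],
       [  0.        , 505.38878833, 202.67350776],
       [  0.        ,   0.        ,   1.        ]]), 'k1': -0.14945989679294575, 'eye': array([1.21638224, 0.24124652, 1.17844893]), 'orientation': array([ 3.62376417e+01, -3.94946803e-04,  1.07828974e+02])}
top {'K': array([[401.4852781 ,   0.        , 318.02166454],
       [  0.        , 401.4852781 , 202.28897256],
       [  0.        ,   0.        ,   1.        ]]), 'k1': -0.059954098446696566, 'eye': array([0.34583622, 0.00385104, 1.0529466 ]), 'orientation': array([  5.61303659,  -1.20793505, -88.44180673])}
{'K': array([[345.52849417,   0.        , 317.8844408 ],
       [  0.        , 345.52849417, 192.75508862],
       [  0.        ,   0.        ,   1.        ]]), 'k1': -0.040882149676932523, 'tool_from_camera': array([[ 1.68398847e-04, -9.57691810e-01, -2.87795708e-01,
        -7.79518508e-02],
       [ 7.83680051e-04,  2.87795750e-01, -9.57691491e-01,
        -1.66039278e-01],
       [ 9.99999679e-01, -6.42656124e-05,  7.98988438e-04,
        -1.37056047e-03],
       [ 0.00000000e+00,  0.00000000e+00,  0.00000000e+00,
         1.00000000e+00]])}
```

View pics/scene0.png

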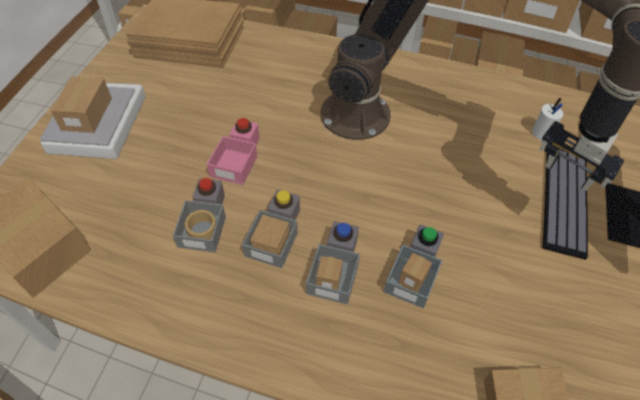

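View pics/top0.png

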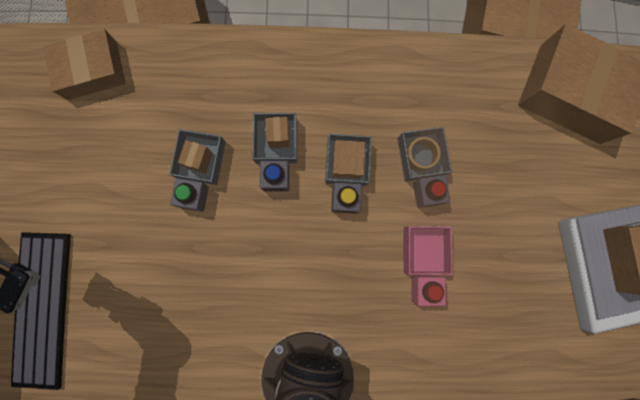

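The top view shows the caps at green (184,192), blue (273,174), yellow (348,197) and red (438,189). The pink look-alike is at (432,292). The scene view shows the same caps. Next I'll localise them from both views.

```bash
cat > h.py <<'E'
import numpy as np,cv2
from scipy.spatial.transform import Rotation as R
def rays(ci,uv,Rw):
    K=ci["K"];k=ci["k1"]
    p=(np.asarray(uv,float).reshape(-1,2)-K[:2,2])/[K[0,0],K[1,1]]
    q=p.copy()
    for _ in range(30): q=p/(1+k*(q**2).sum(1,keepdims=True))
    return np.c_[q[:,0],-q[:,1],-np.ones(len(q))]@Rw.T
def onplane(eye,d,z): return eye+d*((z-eye[2])/d[:,2])[:,None]
H={"green":(50,75),"yellow":(22,34),"blue":(105,128),"red":(0,6)}
def blobs(im,c):
    h=cv2.cvtColor(im,cv2.COLOR_RGB2HSV);a,b=H[c]
    m=((h[...,0]>=a)&(h[...,0]<=b)&(h[...,1]>150)&(h[...,2]>50)).astype(np.uint8)
    cs,_=cv2.findContours(m,cv2.RETR_EXTERNAL,cv2.CHAIN_APPROX_NONE)
    return [x for x in cs if cv2.contourArea(x)>40]
E
python3 - <<'E'
from h import *
from plant import camera_info
for n in("top","scene"):
    z=np.load(n+"0.npz");ci=camera_info(n);Rw=R.from_euler("xyz",ci["orientation"],degrees=True).as_matrix()
    for c in H:
        for x in blobs(z["im"],c):
            m=cv2.moments(x);uv=np.array([m["m10"],m["m01"]])/m["m00"]
            # project contour to top plane, enclose
            P=onplane(ci["eye"],rays(ci,x.reshape(-1,2),Rw),.098)
            (cc,rad)=cv2.minEnclosingCircle(P[:,:2].astype(np.float32))
            u,v=uv.astype(int);dd=z["d"][v,u]
            d=rays(ci,uv,Rw);Pd=ci["eye"]+d[0]*dd
            print(n,c,uv.round(1),cv2.contourArea(x),"plane",onplane(ci["eye"],d,.098).round(4)[0],"circ",np.round(cc,4),round(rad,4),"depth",Pd.round(4))
E
```

```text
top yellow [347.8 195.4] 179.5 plane [ 0.4589 -0.0847  0.098 ] circ [ 0.4592 -0.0847] 0.0194 depth [ 0.4587 -0.0845  0.1001]
top blue [272.6 171.9] 131.0 plane [0.5105 0.0975 0.098 ] circ [0.5107 0.0977] 0.0168 depth [0.5108 0.0977 0.0964]
top red [434.9 292.5] 147.5 plane [ 0.2333 -0.2968  0.098 ] circ [ 0.2337 -0.2973] 0.0179 depth [ 0.2332 -0.297   0.0974]
top red [438.  188.4] 141.0 plane [ 0.4826 -0.3041  0.098 ] circ [ 0.4826 -0.3041] 0.0177 depth [ 0.4827 -0.3041  0.0979]
scene green [428.9 234. ] 124.5 plane [0.4657 0.3136 0.098 ] circ [0.4667 0.3128] 0.0204 depth [0.464  0.3138 0.0956]
scene yellow [282.9 197.1] 127.0 plane [ 0.4687 -0.081   0.098 ] circ [ 0.4683 -0.0803] 0.0215 depth [ 0.4701 -0.0804  0.1001]
scene blue [343.6 228.8] 82.0 plane [0.5167 0.101  0.098 ] circ [0.5175 0.1007] 0.0166 depth [0.5155 0.1008 0.0961]
scene red [205.5 184.1] 111.0 plane [ 0.4919 -0.299   0.098 ] circ [ 0.4918 -0.2982] 0.0223 depth [ 0.4929 -0.2982  0.0994]
scene red [242.6 123.1] 89.5 plane [ 0.2434 -0.292   0.098 ] circ [ 0.2423 -0.2911] 0.0229 depth [ 0.2443 -0.2915  0.099 ]
```

Emit:
apply_moves:
  deltas:
    - {"tx": -0.035, "tz": 0.024, "gripper": 0}
    - {"tx": -0.07, "tz": 0.048, "gripper": 0}
    - {"tx": -0.105, "tz": 0.071, "gripper": 0}
    - {"tx": -0.14, "tz": 0.095, "gripper": 0}
    - {"tx": -0.175, "tz": 0.118, "gripper": 0}
  newtons: 10

```text
invalid input at $.deltas[0]: expected keys tx, ty, tz, turn, gripper
```

Emit:
apply_moves:
  deltas:
    - {"tx": -0.035, "tz": 0.024, "gripper": 0}
    - {"tx": -0.07, "tz": 0.048, "gripper": 0}
    - {"tx": -0.105, "tz": 0.071, "gripper": 0}
    - {"tx": -0.122, "tz": 0.083, "gripper": 0}
    - {"tx": -0.122, "tz": 0.083, "gripper": 0}

```text
invalid input at $.deltas[0]: expected keys tx, ty, tz, turn, gripper
```

Emit:
apply_moves:
  deltas:
    - {"gripper": 0}
    - {"gripper": 0}
    - {"gripper": 0}

```text
invalid input at $.deltas[0]: expected keys tx, ty, tz, turn, gripper
```

Emit:
apply_moves:
  deltas:
    - {"tx": -0.035, "ty": 0, "tz": 0.024, "turn": 0, "gripper": 0}
    - {"tx": -0.07, "ty": 0, "tz": 0.048, "turn": 0, "gripper": 0}
    - {"tx": -0.105, "ty": 0, "tz": 0.071, "turn": 0, "gripper": 0}
    - {"tx": -0.14, "ty": 0, "tz": 0.095, "turn": 0, "gripper": 0}
    - {"tx": -0.175, "ty": 0, "tz": 0.118, "turn": 0, "gripper": 0}
  newtons: 10

```text
time_s: 0.6
tcp_pos: [0.3868, 0.4359, 0.2188]
eef_rot: [-90.0, -0.0, 156.0]
contact_force: [1.4, 0.7, 0.1]
gripper_width: 0.0532
```

Emit:
apply_moves:
  deltas:
    - {"tx": -0.035, "ty": 0, "tz": 0.024, "turn": 0, "gripper": 0}
    - {"tx": -0.07, "ty": 0, "tz": 0.048, "turn": 0, "gripper": 0}
    - {"tx": -0.105, "ty": 0, "tz": 0.071, "turn": 0, "gripper": 0}
    - {"tx": -0.122, "ty": 0, "tz": 0.083, "turn": 0, "gripper": 0}
    - {"tx": -0.122, "ty": 0, "tz": 0.083, "turn": 0, "gripper": 0}

```text
time_s: 1.1
tcp_pos: [0.465, 0.3097, 0.2189]
eef_rot: [-90.0, -0.0, 155.8]
contact_force: [-0.8, -0.3, -0.7]
gripper_width: 0.0129
```

Emit:
apply_moves:
  deltas:
    - {"tx": 0, "ty": 0, "tz": 0, "turn": 0, "gripper": 0}
    - {"tx": 0, "ty": 0, "tz": 0, "turn": 0, "gripper": 0}
    - {"tx": 0, "ty": 0, "tz": 0, "turn": 0, "gripper": 0}

```text
time_s: 1.4
tcp_pos: [0.4637, 0.3129, 0.2189]
eef_rot: [-90.0, -0.0, 156.1]
contact_force: [1.0, 0.2, -0.4]
gripper_width: 0.0007
```

```bash
cat > look.py <<'E'
import sys
from h import *
from plant import r,capture,camera_info
c,name=sys.argv[1:3];zt=float(sys.argv[3]) if len(sys.argv)>3 else .098
s=r.get_state();im,d=capture("wrist");cv2.imwrite(f"pics/{name}.png",im[:,:,::-1])
ci=camera_info("wrist");T=ci["tool_from_camera"];Rt=R.from_euler("xyz",s["eef_rot"],degrees=True).as_matrix()
eye=s["tcp_pos"]+Rt@T[:3,3];Rw=Rt@T[:3,:3]
print(s["time_s"],s["tcp_pos"].round(4),s["contact_force"].round(2))
for x in blobs(im,c):
    P=onplane(eye,rays(ci,x.reshape(-1,2),Rw),zt)
    cc,rad=cv2.minEnclosingCircle(P[:,:2].astype(np.float32))
    m=cv2.moments(x);uv=np.array([m["m10"],m["m01"]])/m["m00"];g=rays(ci,uv,Rw)
    dd=d[int(uv[1]),int(uv[0])]
    pd=eye+g[0]*dd
    D=np.array([*cc,zt])-s["tcp_pos"]
    print(c,uv.round(1),cv2.contourArea(x),"circ",np.round(cc,4),round(rad,4),"depthpt",pd.round(4),"tool delta",(Rt.T@D).round(4))
E
python3 look.py green w1
```

```text
1.4 [0.4637 0.3129 0.2189] [ 0.95  0.17 -0.39]
green [320.7 187.8] 1309.5 circ [0.4594 0.3137] 0.0191 depthpt [0.4597 0.3137 0.0978] tool delta [0.0042 0.1209 0.001 ]
```

View pics/w1.png

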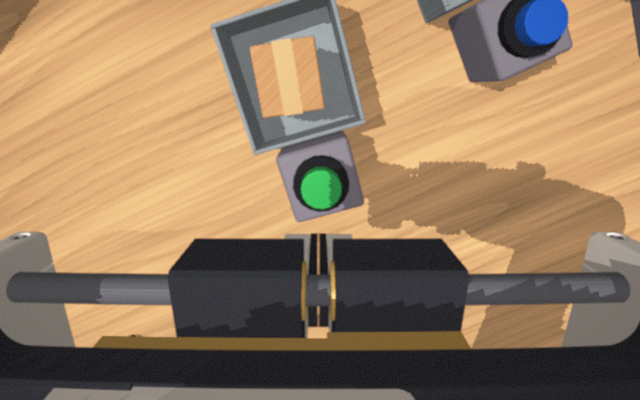

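The wrist view shows the green cap at (321,188), unobstructed and just ahead of the closed fingers. I'll descend to a hover above it.

Emit:
apply_moves:
  deltas:
    - {"tx": 0.004, "ty": 0.025, "tz": 0.001, "turn": 0, "gripper": 0}
    - {"tx": 0.004, "ty": 0.05, "tz": 0.001, "turn": 0, "gripper": 0}
    - {"tx": 0.004, "ty": 0.07, "tz": 0.001, "turn": 0, "gripper": 0}
    - {"tx": 0.004, "ty": 0.085, "tz": 0.001, "turn": 0, "gripper": 0}
    - {"tx": 0.004, "ty": 0.092, "tz": 0.001, "turn": 0, "gripper": 0}

```text
time_s: 1.95
tcp_pos: [0.4591, 0.3129, 0.1255]
eef_rot: [-89.9, -0.0, 156.1]
contact_force: [0.5, 0.7, -0.4]
gripper_width: 0.0006
```

Emit:
apply_moves:
  deltas:
    - {"tx": 0, "ty": 0, "tz": 0, "turn": 0, "gripper": 0}
    - {"tx": 0, "ty": 0, "tz": 0, "turn": 0, "gripper": 0}
    - {"tx": 0, "ty": 0, "tz": 0, "turn": 0, "gripper": 0}

```text
time_s: 2.25
tcp_pos: [0.4604, 0.3135, 0.128]
eef_rot: [-90.1, 0.0, 156.0]
contact_force: [0.6, 0.3, -1.2]
gripper_width: 0.0004
```

```bash
python3 look.py green w2
```

```text
2.25 [0.4604 0.3135 0.128 ] [ 0.6   0.33 -1.19]
green [320.7 215. ] 1860.0 circ [0.4613 0.3127] 0.0185 depthpt [0.4649 0.3114 0.0977] tool delta [-0.0012  0.03    0.0004]
```

View pics/w2.png

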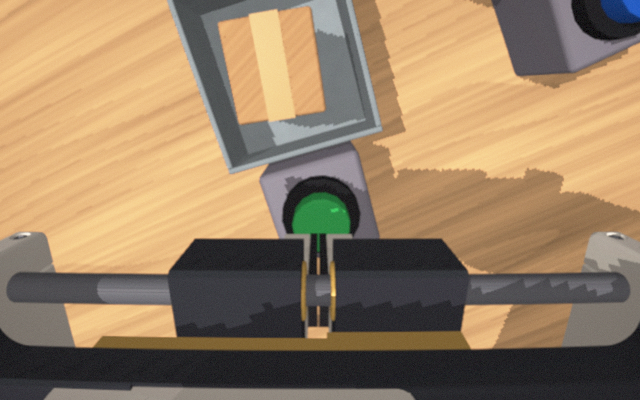

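The fingertips sit over the cap, which is partly hidden at (320,215). The tip is 13 mm above it, so I'll descend slowly.

Emit:
apply_moves:
  deltas:
    - {"tx": 0, "ty": 0.002, "tz": 0, "turn": 0, "gripper": 0}
    - {"tx": 0, "ty": 0.004, "tz": 0, "turn": 0, "gripper": 0}
    - {"tx": 0, "ty": 0.006, "tz": 0, "turn": 0, "gripper": 0}
    - {"tx": 0, "ty": 0.008, "tz": 0, "turn": 0, "gripper": 0}
    - {"tx": 0, "ty": 0.009, "tz": 0, "turn": 0, "gripper": 0}

```text
time_s: 2.8
tcp_pos: [0.46, 0.3128, 0.1177]
eef_rot: [-90.0, -0.0, 156.0]
contact_force: [0.0, 0.1, -0.1]
gripper_width: 0.0002
```

Emit:
apply_moves:
  deltas:
    - {"tx": 0, "ty": 0.001, "tz": 0, "turn": 0, "gripper": 0}
    - {"tx": 0, "ty": 0.002, "tz": 0, "turn": 0, "gripper": 0}
    - {"tx": 0, "ty": 0.003, "tz": 0, "turn": 0, "gripper": 0}
    - {"tx": 0, "ty": 0.004, "tz": 0, "turn": 0, "gripper": 0}
    - {"tx": 0, "ty": 0.005, "tz": 0, "turn": 0, "gripper": 0}

```text
time_s: 3.3
tcp_pos: [0.4601, 0.313, 0.113]
eef_rot: [-90.0, 0.0, 156.0]
contact_force: [0.2, -0.5, -0.0]
gripper_width: 0.0004
```

Emit:
apply_moves:
  deltas:
    - {"tx": 0, "ty": 0.001, "tz": 0, "turn": 0, "gripper": 0}
    - {"tx": 0, "ty": 0.002, "tz": 0, "turn": 0, "gripper": 0}
    - {"tx": 0, "ty": 0.003, "tz": 0, "turn": 0, "gripper": 0}
    - {"tx": 0, "ty": 0.004, "tz": 0, "turn": 0, "gripper": 0}
    - {"tx": 0, "ty": 0.005, "tz": 0, "turn": 0, "gripper": 0}

```text
time_s: 3.8
tcp_pos: [0.4601, 0.313, 0.108]
eef_rot: [-90.0, 0.0, 156.0]
contact_force: [0.3, -0.2, -0.3]
gripper_width: 0.0006
```

```bash
python3 look.py green w3;python3 - <<'E'
from plant import capture
import cv2
im,d=capture("scene");cv2.imwrite("pics/s1.png",cv2.resize(im[150:330,330:560,::-1],None,fx=3,fy=3))
E
```

```text
3.8 [0.4601 0.313  0.108 ] [ 0.28 -0.18 -0.34]
green [319.8 219.5] 1402.0 circ [0.4633 0.3119] 0.0172 depthpt [0.4697 0.3092 0.0994] tool delta [-0.0034  0.01   -0.0003]
```

View pics/w3.png

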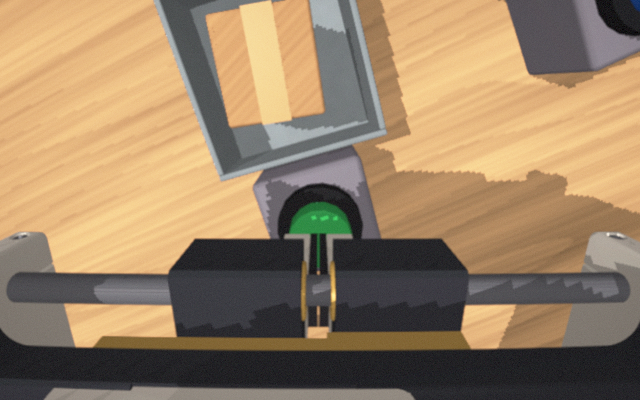

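View pics/s1.png

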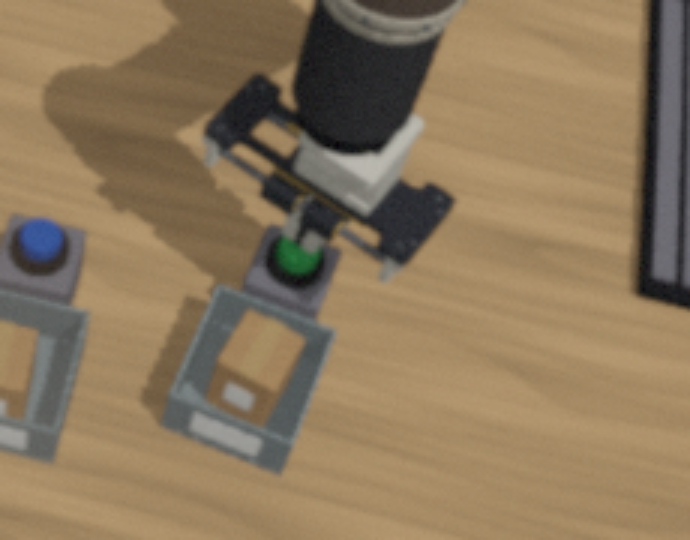

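```bash
cat > hz.py <<'E'
import sys
from h import *
from plant import r,capture,camera_info
s=r.get_state();im,d=capture("wrist")
ci=camera_info("wrist");T=ci["tool_from_camera"];Rt=R.from_euler("xyz",s["eef_rot"],degrees=True).as_matrix()
eye=s["tcp_pos"]+Rt@T[:3,3];Rw=Rt@T[:3,:3]
print(s["tcp_pos"].round(4),s["contact_force"].round(2),s["joint_torque"].round(2))
x=max(blobs(im,sys.argv[1]),key=cv2.contourArea)
m=np.zeros(d.shape,np.uint8);cv2.drawContours(m,[x],-1,1,-1)
v,u=np.nonzero(m&(d>0));P=eye+rays(ci,np.c_[u,v],Rw)*d[v,u][:,None]
print("cap z pct",np.percentile(P[:,2],[10,30,50,70,90]).round(4))
m2=cv2.dilate(m,np.ones((15,15)))-cv2.dilate(m,np.ones((5,5)));g=im.max(2)<45
v,u=np.nonzero((m2>0)&g&(d>0)&(np.arange(400)[:,None]<225));Q=eye+rays(ci,np.c_[u,v],Rw)*d[v,u][:,None]
if len(Q):print("collar z",np.percentile(Q[:,2],[10,30,50,70,90]).round(4),len(Q))
# tips: pixels in centre columns
for vv in (236,240,245,250,260): 
  P=eye+rays(ci,[[298,vv],[334,vv]],Rw)*d[vv,[298,334]][:,None]; print(vv,(P-s["tcp_pos"])@Rt@np.eye(3).round(4))
E
python3 hz.py green
```

```text
[0.46   0.3129 0.1079] [ 1.06 -0.27 -0.11] [ 1.000e-02 -4.613e+01  2.459e+01  5.850e+00  9.000e-02  0.000e+00]
cap z pct [0.09   0.097  0.0978 0.0982 0.0988]
collar z [0.0814 0.0819 0.0822 0.0825 0.083 ] 614
236 [[-0.01119415 -0.0151473  -0.01093002]
 [-0.01113603 -0.01500669  0.00614757]]
240 [[-0.03860393 -0.0797737  -0.00685639]
 [-0.0384406  -0.07941012  0.00295772]]
245 [[-0.03916204 -0.08410224 -0.00660575]
 [-0.03908401 -0.08393193  0.0027513 ]]
250 [[-0.03892429 -0.0865312  -0.00647476]
 [-0.03902568 -0.08673222  0.00262983]]
260 [[-0.03858829 -0.09124435 -0.00621866]
 [-0.03806467 -0.09024376  0.00248999]]
```

```bash
python3 - <<'E'
from h import *
from plant import r,capture,camera_info
im,d=capture("scene");cv2.imwrite("pics/s2.png",cv2.resize(im[200:260,390:480,::-1],None,fx=8,fy=8,interpolation=cv2.INTER_CUBIC))
im,d=capture("wrist");cv2.imwrite("pics/w4.png",cv2.resize(im[170:270,250:390,::-1],None,fx=5,fy=5,interpolation=cv2.INTER_CUBIC))
E
```

```text
(no output)
```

View pics/s2.png

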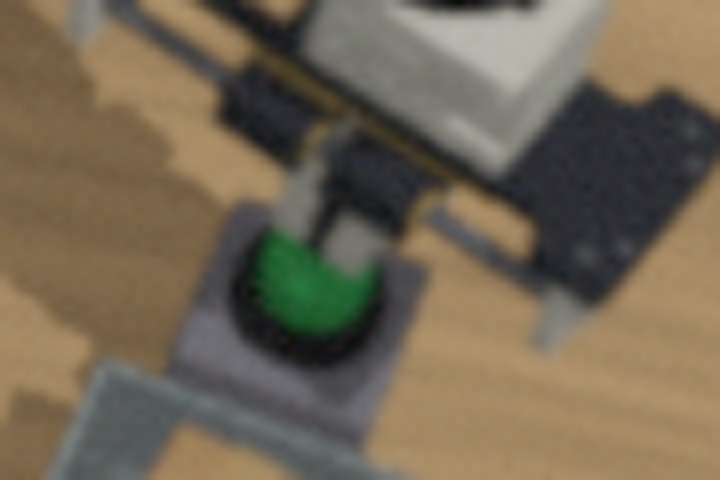

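View pics/w4.png

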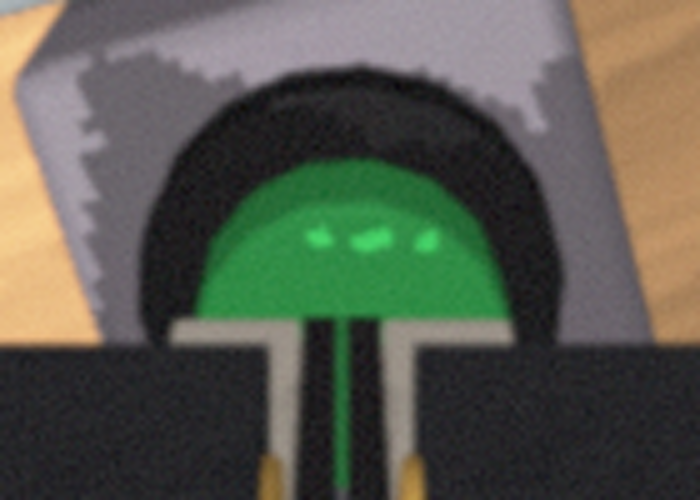

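```bash
python3 - <<'E'
from h import *
from plant import r,capture,camera_info
s=r.get_state();im,d=capture("wrist")
ci=camera_info("wrist");T=ci["tool_from_camera"]
for u in (287,294,306,314,324,335,345):
  for v in (233,234,235,236,237):
    print(u,v,d[v,u].round(4),im[v,u],(T[:3,3]+rays(ci,[[u,v]],T[:3,:3])*d[v,u])[0].round(4))
n="scene";im,d=capture(n);ci=camera_info(n);Rw=R.from_euler("xyz",ci["orientation"],degrees=True).as_matrix()
for u,v in((433,231),(433,232),(434,232),(435,232),(433,230),(433,228),(426,228),(426,226),(425,223)):
    print(u,v,im[v,u],(ci["eye"]+rays(ci,[[u,v]],Rw)*d[v,u])[0].round(4))
print(s["tcp_pos"])
E
```

```text
287 233 0.2089 [76 73 69] [ 0.0055  0.027  -0.0202]
287 234 0.1658 [131 123 115] [-0.0113 -0.0129 -0.0163]
287 235 0.1655 [150 145 137] [-0.0109 -0.0133 -0.0163]
287 236 0.1633 [159 147 139] [-0.0114 -0.0155 -0.0161]
287 237 0.1631 [146 138 131] [-0.011  -0.0159 -0.0161]
294 233 0.191 [ 84 141  89] [-0.0017  0.0104 -0.0147]
294 234 0.1665 [128 136 113] [-0.011  -0.0124 -0.013 ]
294 235 0.1643 [150 143 132] [-0.0114 -0.0145 -0.0129]
294 236 0.1646 [155 149 139] [-0.0108 -0.0144 -0.0129]
294 237 0.163 [149 143 134] [-0.011  -0.016  -0.0128]
306 233 0.1904 [ 82 137  87] [-0.0019  0.01   -0.0081]
306 234 0.1658 [130 138 117] [-0.0113 -0.0129 -0.0072]
306 235 0.1645 [152 144 132] [-0.0113 -0.0143 -0.0072]
306 236 0.1636 [154 146 135] [-0.0112 -0.0152 -0.0071]
306 237 0.1616 [151 142 131] [-0.0116 -0.0172 -0.0071]
314 233 0.1705 [40 91 48] [-0.0098 -0.0084 -0.0034]
314 234 0.1692 [35 45 36] [-0.0099 -0.0098 -0.0034]
314 235 0.1687 [31 24 31] [-0.0096 -0.0104 -0.0034]
314 236 0.1667 [36 30 29] [-0.01   -0.0124 -0.0034]
314 237 0.1661 [31 31 32] [-0.0098 -0.0131 -0.0034]
324 233 0.1709 [39 9
[... 527 characters left out ...]
 [ 84 140  88] [-0.0017  0.0105  0.0135]
345 234 0.1646 [129 140 118] [-0.0117 -0.014   0.0114]
345 235 0.1636 [151 143 133] [-0.0117 -0.0151  0.0113]
345 236 0.1631 [155 146 137] [-0.0114 -0.0157  0.0113]
345 237 0.1622 [145 135 128] [-0.0114 -0.0167  0.0112]
433 231 [118 118 109] [0.4784 0.3195 0.1336]
433 232 [117 119 108] [0.4759 0.3206 0.1258]
434 232 [120 122 112] [0.4769 0.3228 0.1282]
435 232 [112 117 106] [0.472  0.3257 0.1224]
433 230 [117 116 109] [0.4754 0.319  0.1335]
433 228 [109 107 101] [0.4769 0.3172 0.1438]
426 228 [113 116 104] [0.4687 0.3016 0.1249]
426 226 [120 119 112] [0.4694 0.2999 0.1341]
425 223 [139 125 106] [0.4638 0.2957 0.1377]
[0.46005726 0.31297664 0.10809911]
```

Both cameras agree that the fingertips are really about 9 mm behind the reported TCP, at z≈0.118, and not 17 mm ahead of it. That explains the zero force, with the cap still up at 0.098. Contact should come at TCP z≈0.089, so I'll continue slowly.

Emit:
apply_moves:
  deltas:
    - {"tx": 0, "ty": 0.003, "tz": 0, "turn": 0, "gripper": 0}
    - {"tx": 0, "ty": 0.006, "tz": 0, "turn": 0, "gripper": 0}
    - {"tx": 0, "ty": 0.009, "tz": 0, "turn": 0, "gripper": 0}
    - {"tx": 0, "ty": 0.011, "tz": 0, "turn": 0, "gripper": 0}
    - {"tx": 0, "ty": 0.012, "tz": 0, "turn": 0, "gripper": 0}

```text
time_s: 4.65
tcp_pos: [0.4599, 0.3128, 0.0957]
eef_rot: [-90.0, -0.0, 156.0]
contact_force: [-0.3, -0.1, 0.9]
gripper_width: 0.0005
```

Emit:
apply_moves:
  deltas:
    - {"tx": 0, "ty": 0.001, "tz": 0, "turn": 0, "gripper": 0}
    - {"tx": 0, "ty": 0.002, "tz": 0, "turn": 0, "gripper": 0}
    - {"tx": 0, "ty": 0.003, "tz": 0, "turn": 0, "gripper": 0}
    - {"tx": 0, "ty": 0.004, "tz": 0, "turn": 0, "gripper": 0}
    - {"tx": 0, "ty": 0.004, "tz": 0, "turn": 0, "gripper": 0}

```text
time_s: 5.15
tcp_pos: [0.46, 0.3129, 0.092]
eef_rot: [-90.0, -0.0, 156.0]
contact_force: [-0.4, 0.6, 0.1]
gripper_width: 0.0003
```

```bash
python3 hz.py green | head -3; python3 look.py green w5
```

```text
[0.46   0.3129 0.092 ] [-0.4   0.59  0.08] [ 1.000e-02 -4.686e+01  2.389e+01  5.680e+00  9.000e-02  0.000e+00]
cap z pct [0.0876 0.0928 0.0968 0.0979 0.0985]
collar z [0.0815 0.0819 0.0822 0.0825 0.083 ] 519
5.2 [0.46   0.3129 0.092 ] [0.72 0.45 0.14]
green [319.8 223.7] 911.5 circ [0.4692 0.3093] 0.0151 depthpt [0.473  0.3078 0.0984] tool delta [-0.0099 -0.006  -0.0004]
```

View pics/w5.png

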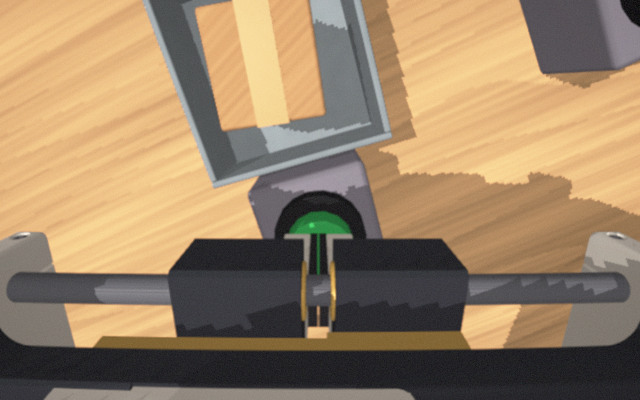

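The cap is still up and the tip is about 3 mm above it. I'll continue at 10 mm/s.

Emit:
apply_moves:
  deltas:
    - {"tx": 0, "ty": 0.001, "tz": 0, "turn": 0, "gripper": 0}
    - {"tx": 0, "ty": 0.002, "tz": 0, "turn": 0, "gripper": 0}
    - {"tx": 0, "ty": 0.003, "tz": 0, "turn": 0, "gripper": 0}
    - {"tx": 0, "ty": 0.004, "tz": 0, "turn": 0, "gripper": 0}
    - {"tx": 0, "ty": 0.005, "tz": 0, "turn": 0, "gripper": 0}

```text
time_s: 5.75
tcp_pos: [0.4601, 0.313, 0.0872]
eef_rot: [-90.0, 0.0, 156.0]
contact_force: [0.0, 0.2, 1.8]
gripper_width: 0.0005
```

Emit:
apply_moves:
  deltas:
    - {"tx": 0, "ty": 0.001, "tz": 0, "turn": 0, "gripper": 0}
    - {"tx": 0, "ty": 0.002, "tz": 0, "turn": 0, "gripper": 0}
    - {"tx": 0, "ty": 0.003, "tz": 0, "turn": 0, "gripper": 0}

```text
time_s: 6.05
tcp_pos: [0.4601, 0.3131, 0.0841]
eef_rot: [-90.0, 0.0, 156.0]
contact_force: [-0.7, -0.2, 2.2]
gripper_width: 0.0004
```

```bash
python3 hz.py green | head -3
```

```text
[0.4601 0.3131 0.0841] [-0.69 -0.18  2.22] [ -0.08 -46.04  22.8    5.32   0.09   0.  ]
cap z pct [0.0837 0.0879 0.0906 0.0913 0.0919]
collar z [0.08   0.0806 0.0809 0.0812 0.0816] 479
```

In contact: about 2.2 N, with the cap top at 0.091 and sliding. It needs about 5–6 mm more.

Emit:
apply_moves:
  deltas:
    - {"tx": 0, "ty": 0.001, "tz": 0, "turn": 0, "gripper": 0}
    - {"tx": 0, "ty": 0.002, "tz": 0, "turn": 0, "gripper": 0}
    - {"tx": 0, "ty": 0.003, "tz": 0, "turn": 0, "gripper": 0}
    - {"tx": 0, "ty": 0.004, "tz": 0, "turn": 0, "gripper": 0}
    - {"tx": 0, "ty": 0.005, "tz": 0, "turn": 0, "gripper": 0}

```text
time_s: 6.6
tcp_pos: [0.4601, 0.313, 0.079]
eef_rot: [-90.0, 0.0, 156.0]
contact_force: [-0.1, 1.6, 4.2]
gripper_width: 0.0006
```

Emit:
apply_moves:
  deltas:
    - {"tx": 0, "ty": 0.001, "tz": 0, "turn": 0, "gripper": 0}
    - {"tx": 0, "ty": 0.0015, "tz": 0, "turn": 0, "gripper": 0}
    - {"tx": 0, "ty": 0.0015, "tz": 0, "turn": 0, "gripper": 0}

```text
time_s: 6.9
tcp_pos: [0.4601, 0.313, 0.0778]
eef_rot: [-90.0, 0.0, 156.0]
contact_force: [-1.6, -1.1, 5.7]
gripper_width: 0.0003
```

```bash
python3 hz.py green | head -3
```

```text
[0.4601 0.313  0.0778] [-1.59 -1.1   5.67] [ -0.21 -44.58  21.74   5.     0.36   0.  ]
cap z pct [0.0814 0.084  0.0848 0.0852 0.0858]
collar z [0.0785 0.079  0.0793 0.0796 0.0801] 420
```

Bottomed out at 5.7 N: the cap is 5.8 mm proud of its collar and the mount has given 2.9 mm. I'll retract and check.

Emit:
apply_moves:
  deltas:
    - {"tx": 0, "ty": -0.003, "tz": 0, "turn": 0, "gripper": 0}
    - {"tx": 0, "ty": -0.01, "tz": 0, "turn": 0, "gripper": 0}
    - {"tx": 0, "ty": -0.03, "tz": 0, "turn": 0, "gripper": 0}
    - {"tx": 0, "ty": -0.06, "tz": 0, "turn": 0, "gripper": 0}
    - {"tx": 0, "ty": -0.09, "tz": 0, "turn": 0, "gripper": 0}

```text
time_s: 7.45
tcp_pos: [0.4595, 0.3124, 0.1683]
eef_rot: [-89.9, -0.0, 156.0]
contact_force: [-0.4, 0.3, -0.7]
gripper_width: 0.0003
```

Emit:
apply_moves:
  deltas:
    - {"tx": 0, "ty": -0.02, "tz": 0, "turn": 0, "gripper": 0}
    - {"tx": 0, "ty": -0.035, "tz": 0, "turn": 0, "gripper": 0}
    - {"tx": 0, "ty": -0.035, "tz": 0, "turn": 0, "gripper": 0}

```text
time_s: 7.75
tcp_pos: [0.4607, 0.3136, 0.205]
eef_rot: [-90.2, 0.1, 156.0]
contact_force: [0.7, 0.2, -0.4]
gripper_width: 0.0001
```

```bash
python3 hz.py green | head -3; python3 look.py green w6 .088
```

```text
[0.4607 0.3136 0.205 ] [ 0.71  0.23 -0.39] [ -0.05 -42.54  28.37   6.68  -0.45  -0.  ]
cap z pct [0.0869 0.0877 0.088  0.0884 0.0889]
collar z [0.0813 0.0818 0.0821 0.0825 0.083 ] 624
7.8 [0.4601 0.3132 0.2034] [-1.02  0.26 -0.36]
green [319.6 186.7] 1297.5 circ [0.459  0.3142] 0.0184 depthpt [0.4589 0.3141 0.0873] tool delta [ 0.0015  0.1154 -0.0003]
```

Green is down at z=0.088 and its collar has come back to 0.082. Now to yellow.

Emit:
apply_moves:
  deltas:
    - {"tx": -0.016, "ty": 0, "tz": 0.036, "turn": 0, "gripper": 0}
    - {"tx": -0.034, "ty": 0, "tz": 0.077, "turn": 0, "gripper": 0}
    - {"tx": -0.052, "ty": 0, "tz": 0.118, "turn": 0, "gripper": 0}
    - {"tx": -0.07, "ty": 0, "tz": 0.158, "turn": 0, "gripper": 0}
    - {"tx": -0.088, "ty": 0, "tz": 0.198, "turn": 0, "gripper": 0}

```text
time_s: 8.35
tcp_pos: [0.4588, 0.0943, 0.2015]
eef_rot: [-89.9, -0.1, 156.0]
contact_force: [-0.1, -0.1, 0.1]
gripper_width: 0.0001
```

Emit:
apply_moves:
  deltas:
    - {"tx": -0.018, "ty": 0, "tz": 0.041, "turn": 0, "gripper": 0}
    - {"tx": -0.036, "ty": 0, "tz": 0.082, "turn": 0, "gripper": 0}
    - {"tx": -0.054, "ty": 0, "tz": 0.122, "turn": 0, "gripper": 0}
    - {"tx": -0.068, "ty": 0, "tz": 0.153, "turn": 0, "gripper": 0}
    - {"tx": -0.0735, "ty": 0, "tz": 0.165, "turn": 0, "gripper": 0}

```text
time_s: 8.85
tcp_pos: [0.4586, -0.0869, 0.2013]
eef_rot: [-89.9, -0.1, 155.9]
contact_force: [0.5, 0.5, -0.1]
gripper_width: 0.0008
```

Emit:
apply_moves:
  deltas:
    - {"tx": 0, "ty": 0, "tz": 0, "turn": 0, "gripper": 0}
    - {"tx": 0, "ty": 0, "tz": 0, "turn": 0, "gripper": 0}
    - {"tx": 0, "ty": 0, "tz": 0, "turn": 0, "gripper": 0}

```text
time_s: 9.15
tcp_pos: [0.4597, -0.0838, 0.2021]
eef_rot: [-90.0, -0.0, 156.0]
contact_force: [0.0, 0.1, -0.0]
gripper_width: 0.0008
```

```bash
python3 look.py yellow w7;python3 hz.py yellow | head -3
```

```text
9.15 [ 0.4597 -0.0838  0.2021] [ 0.    0.07 -0.01]
yellow [319.2 184.9] 1574.5 circ [ 0.4627 -0.0848] 0.0196 depthpt [ 0.4633 -0.0848  0.0993] tool delta [-0.0032  0.1041 -0.0003]
[ 0.4599 -0.0836  0.2022] [0.06 0.23 0.07] [-3.400e-01 -2.965e+01  2.770e+01  6.550e+00  8.000e-02 -1.000e-02]
cap z pct [0.0905 0.0974 0.0979 0.0984 0.0989]
collar z [0.0812 0.0818 0.0821 0.0825 0.083 ] 181
```

View pics/w7.png

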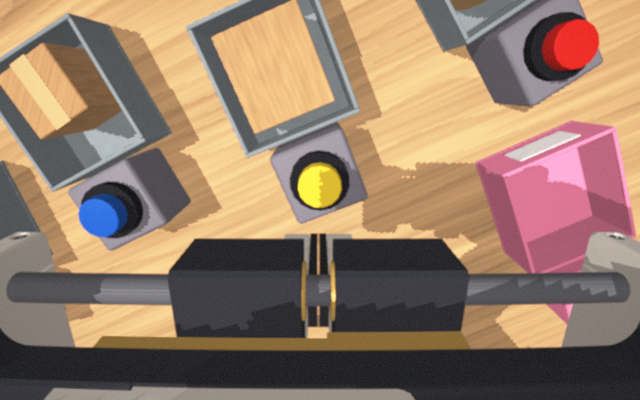

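The wrist view shows the yellow cap at (319,185), up at 0.098. Pink and red are well to the right. Now descending.

Emit:
apply_moves:
  deltas:
    - {"tx": -0.002, "ty": 0.025, "tz": 0, "turn": 0, "gripper": 0}
    - {"tx": -0.002, "ty": 0.055, "tz": 0, "turn": 0, "gripper": 0}
    - {"tx": -0.002, "ty": 0.08, "tz": 0, "turn": 0, "gripper": 0}
    - {"tx": -0.002, "ty": 0.095, "tz": 0, "turn": 0, "gripper": 0}
    - {"tx": -0.002, "ty": 0.102, "tz": 0, "turn": 0, "gripper": 0}

```text
time_s: 9.75
tcp_pos: [0.461, -0.0846, 0.0991]
eef_rot: [-89.9, -0.1, 156.1]
contact_force: [0.4, -0.4, 1.2]
gripper_width: 0.0009
```

Emit:
apply_moves:
  deltas:
    - {"tx": 0, "ty": 0.001, "tz": 0, "turn": 0, "gripper": 0}
    - {"tx": 0, "ty": 0.003, "tz": 0, "turn": 0, "gripper": 0}
    - {"tx": 0, "ty": 0.005, "tz": 0, "turn": 0, "gripper": 0}
    - {"tx": 0, "ty": 0.006, "tz": 0, "turn": 0, "gripper": 0}

```text
time_s: 10.15
tcp_pos: [0.4622, -0.085, 0.0951]
eef_rot: [-90.0, 0.1, 156.0]
contact_force: [0.1, -0.2, 1.0]
gripper_width: 0.0004
```

```bash
python3 hz.py yellow | head -3;python3 look.py yellow w8
```

```text
[ 0.4622 -0.085   0.0951] [ 0.1  -0.25  1.02] [  0.06 -34.93  23.13   5.45   0.08  -0.  ]
cap z pct [0.0871 0.0948 0.0976 0.0982 0.0988]
collar z [0.0814 0.0818 0.0822 0.0825 0.0829] 554
10.2 [ 0.462  -0.0851  0.0948] [-0.68  0.24 -1.2 ]
yellow [319.3 224.1] 1334.5 circ [ 0.4655 -0.0854] 0.0189 depthpt [ 0.474  -0.0896  0.0988] tool delta [-0.0034 -0.0032 -0.0012]
```

View pics/w8.png

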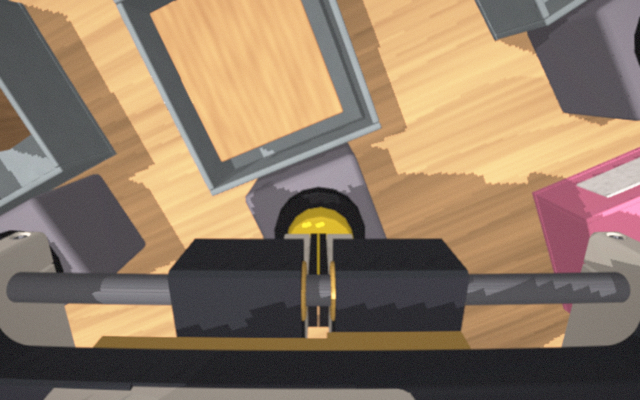

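The fingertips are over the yellow cap at (319,224), with a 4 mm gap. I'll press to TCP z≈0.078 at 10 mm/s.

Emit:
apply_moves:
  deltas:
    - {"tx": 0, "ty": 0.001, "tz": 0, "turn": 0, "gripper": 0}
    - {"tx": 0, "ty": 0.002, "tz": 0, "turn": 0, "gripper": 0}
    - {"tx": 0, "ty": 0.003, "tz": 0, "turn": 0, "gripper": 0}
    - {"tx": 0, "ty": 0.004, "tz": 0, "turn": 0, "gripper": 0}
    - {"tx": 0, "ty": 0.005, "tz": 0, "turn": 0, "gripper": 0}

```text
time_s: 10.75
tcp_pos: [0.4618, -0.0852, 0.0895]
eef_rot: [-90.0, 0.0, 156.0]
contact_force: [0.2, 0.1, 3.0]
gripper_width: 0.0003
```

Emit:
apply_moves:
  deltas:
    - {"tx": 0, "ty": 0.001, "tz": 0, "turn": 0, "gripper": 0}
    - {"tx": 0, "ty": 0.002, "tz": 0, "turn": 0, "gripper": 0}
    - {"tx": 0, "ty": 0.003, "tz": 0, "turn": 0, "gripper": 0}
    - {"tx": 0, "ty": 0.004, "tz": 0, "turn": 0, "gripper": 0}
    - {"tx": 0, "ty": 0.005, "tz": 0, "turn": 0, "gripper": 0}

```text
time_s: 11.25
tcp_pos: [0.4618, -0.0852, 0.0845]
eef_rot: [-90.0, -0.0, 156.0]
contact_force: [-0.1, 0.2, 3.4]
gripper_width: 0.001
```

Emit:
apply_moves:
  deltas:
    - {"tx": 0, "ty": 0.001, "tz": 0, "turn": 0, "gripper": 0}
    - {"tx": 0, "ty": 0.002, "tz": 0, "turn": 0, "gripper": 0}
    - {"tx": 0, "ty": 0.003, "tz": 0, "turn": 0, "gripper": 0}
    - {"tx": 0, "ty": 0.004, "tz": 0, "turn": 0, "gripper": 0}
    - {"tx": 0, "ty": 0.005, "tz": 0, "turn": 0, "gripper": 0}

```text
time_s: 11.75
tcp_pos: [0.4618, -0.0852, 0.0795]
eef_rot: [-90.0, 0.0, 156.0]
contact_force: [-1.1, 0.3, 2.5]
gripper_width: 0.0005
```

```bash
python3 hz.py yellow | head -3
```

```text
[ 0.4618 -0.0852  0.0795] [-1.13  0.25  2.5 ] [  0.18 -34.96  21.88   4.95   0.31   0.  ]
cap z pct [0.0825 0.086  0.0867 0.0872 0.0878]
collar z [0.0801 0.0806 0.0809 0.0812 0.0816] 489
```

Emit:
apply_moves:
  deltas:
    - {"tx": 0, "ty": 0.001, "tz": 0, "turn": 0, "gripper": 0}
    - {"tx": 0, "ty": 0.0018, "tz": 0, "turn": 0, "gripper": 0}
    - {"tx": 0, "ty": 0.0018, "tz": 0, "turn": 0, "gripper": 0}

```text
time_s: 12.1
tcp_pos: [0.4618, -0.0852, 0.0778]
eef_rot: [-90.0, 0.0, 156.0]
contact_force: [-1.4, 1.1, 5.2]
gripper_width: 0.0006
```

```bash
python3 hz.py yellow | head -3
```

```text
[ 0.4618 -0.0852  0.0778] [-1.37  1.14  5.19] [  0.11 -33.7   21.33   4.78   0.71   0.  ]
cap z pct [0.0812 0.0843 0.085  0.0855 0.0862]
collar z [0.0787 0.0791 0.0794 0.0796 0.0802] 473
```

Yellow is bottomed at 5.2 N. I'll retract, check, then head to blue.

Emit:
apply_moves:
  deltas:
    - {"tx": 0, "ty": -0.003, "tz": 0, "turn": 0, "gripper": 0}
    - {"tx": 0, "ty": -0.01, "tz": 0, "turn": 0, "gripper": 0}
    - {"tx": 0, "ty": -0.03, "tz": 0, "turn": 0, "gripper": 0}
    - {"tx": 0, "ty": -0.06, "tz": 0, "turn": 0, "gripper": 0}
    - {"tx": 0, "ty": -0.09, "tz": 0, "turn": 0, "gripper": 0}

```text
time_s: 12.65
tcp_pos: [0.4613, -0.0852, 0.1688]
eef_rot: [-90.0, -0.0, 156.0]
contact_force: [1.0, 0.2, 0.7]
gripper_width: 0.0002
```

Emit:
apply_moves:
  deltas:
    - {"tx": 0, "ty": -0.02, "tz": 0, "turn": 0, "gripper": 0}
    - {"tx": 0, "ty": -0.034, "tz": 0, "turn": 0, "gripper": 0}
    - {"tx": 0, "ty": -0.034, "tz": 0, "turn": 0, "gripper": 0}

```text
time_s: 12.95
tcp_pos: [0.4629, -0.085, 0.2041]
eef_rot: [-90.1, 0.2, 156.0]
contact_force: [0.7, 0.8, -0.7]
gripper_width: 0.0004
```

```bash
python3 hz.py yellow | head -3
```

```text
[ 0.4629 -0.085   0.2041] [ 0.73  0.77 -0.75] [ -0.06 -30.37  28.21   6.61  -0.42  -0.  ]
cap z pct [0.0862 0.0875 0.0879 0.0884 0.0889]
collar z [0.0812 0.0817 0.0821 0.0825 0.083 ] 280
```

Emit:
apply_moves:
  deltas:
    - {"tx": 0.006, "ty": 0, "tz": -0.038, "turn": 0, "gripper": 0}
    - {"tx": 0.012, "ty": 0, "tz": -0.08, "turn": 0, "gripper": 0}
    - {"tx": 0.019, "ty": 0, "tz": -0.122, "turn": 0, "gripper": 0}
    - {"tx": 0.025, "ty": 0, "tz": -0.164, "turn": 0, "gripper": 0}
    - {"tx": 0.029, "ty": 0, "tz": -0.188, "turn": 0, "gripper": 0}

```text
time_s: 13.5
tcp_pos: [0.5118, 0.1008, 0.2005]
eef_rot: [-89.9, -0.1, 156.1]
contact_force: [0.9, 0.2, -0.3]
gripper_width: 0.0003
```

Emit:
apply_moves:
  deltas:
    - {"tx": 0, "ty": 0, "tz": 0, "turn": 0, "gripper": 0}
    - {"tx": 0, "ty": 0, "tz": 0, "turn": 0, "gripper": 0}
    - {"tx": 0, "ty": 0, "tz": 0, "turn": 0, "gripper": 0}

```text
time_s: 13.8
tcp_pos: [0.5111, 0.0977, 0.2011]
eef_rot: [-89.9, -0.1, 156.0]
contact_force: [-0.4, -0.4, -0.0]
gripper_width: 0.0003
```

```bash
python3 look.py blue w9;python3 hz.py blue | head -3
```

```text
13.8 [0.5111 0.0977 0.2011] [-0.42 -0.37 -0.04]
blue [317.3 186. ] 1534.5 circ [0.5143 0.0987] 0.0193 depthpt [0.5146 0.0984 0.099 ] tool delta [-0.0026  0.1031 -0.0023]
[0.5113 0.0976 0.2013] [-0.5  -0.23  0.74] [  0.37 -37.11  27.88   6.58   0.08   0.  ]
cap z pct [0.0948 0.0975 0.098  0.0984 0.099 ]
collar z [0.0813 0.0818 0.0823 0.0826 0.0829] 147
```

View pics/w9.png

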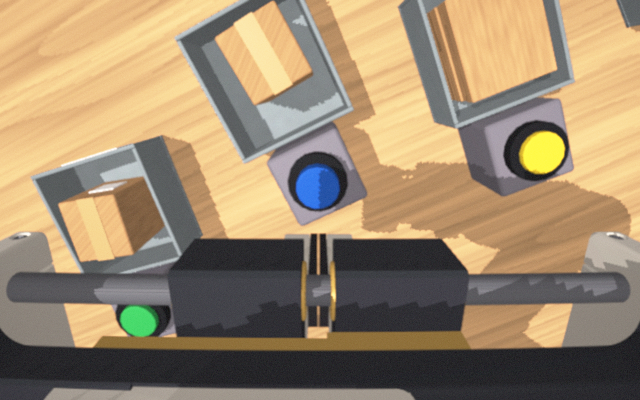

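Yellow is confirmed down at 0.088. The blue cap is at (317,186), up. I'll descend with a small correction.

Emit:
apply_moves:
  deltas:
    - {"tx": -0.002, "ty": 0.025, "tz": -0.001, "turn": 0, "gripper": 0}
    - {"tx": -0.002, "ty": 0.055, "tz": -0.001, "turn": 0, "gripper": 0}
    - {"tx": -0.002, "ty": 0.08, "tz": -0.001, "turn": 0, "gripper": 0}
    - {"tx": -0.002, "ty": 0.094, "tz": -0.001, "turn": 0, "gripper": 0}
    - {"tx": -0.002, "ty": 0.101, "tz": -0.001, "turn": 0, "gripper": 0}

```text
time_s: 14.4
tcp_pos: [0.5132, 0.0973, 0.0995]
eef_rot: [-89.9, -0.1, 155.9]
contact_force: [0.4, -0.2, -0.5]
gripper_width: 0.0004
```

Emit:
apply_moves:
  deltas:
    - {"tx": 0, "ty": 0.001, "tz": 0, "turn": 0, "gripper": 0}
    - {"tx": 0, "ty": 0.003, "tz": 0, "turn": 0, "gripper": 0}
    - {"tx": 0, "ty": 0.005, "tz": 0, "turn": 0, "gripper": 0}
    - {"tx": 0, "ty": 0.006, "tz": 0, "turn": 0, "gripper": 0}

```text
time_s: 14.8
tcp_pos: [0.5143, 0.0986, 0.0953]
eef_rot: [-90.1, 0.0, 156.0]
contact_force: [0.3, -0.4, -0.0]
gripper_width: 0.0006
```

```bash
python3 hz.py blue | head -3;python3 look.py blue w10
```

```text
[0.5143 0.0986 0.0953] [ 0.3  -0.45 -0.03] [-3.000e-02 -4.234e+01  2.369e+01  5.610e+00  7.000e-02  0.000e+00]
cap z pct [0.0876 0.0946 0.0975 0.098  0.0988]
collar z [0.0813 0.0818 0.0821 0.0824 0.0829] 532
14.85 [0.5142 0.0986 0.0951] [ 0.1  -0.88  0.05]
blue [320.7 224.2] 1219.5 circ [0.5166 0.0974] 0.0185 depthpt [0.5254 0.0937 0.0978] tool delta [-0.0027 -0.0029  0.0001]
```

View pics/w10.png

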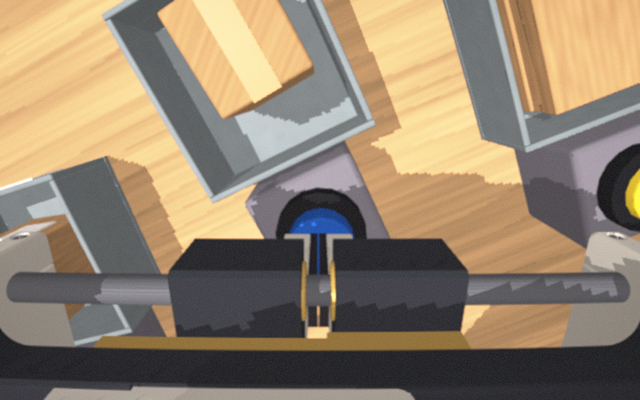

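```bash
python3 - <<'E'
from h import *
from plant import capture,camera_info
im,d=capture("wrist");ci=camera_info("wrist");T=ci["tool_from_camera"]
for u,v in((20,236),(35,250),(60,330),(605,236),(600,330)): print(u,v,(T[:3,3]+rays(ci,[[u,v]],T[:3,:3])*d[v,u])[0].round(3))
E
```

```text
20 236 [-0.039 -0.078 -0.086]
35 250 [-0.035 -0.079 -0.082]
60 330 [-0.006 -0.077 -0.083]
605 236 [-0.039 -0.079  0.08 ]
600 330 [-0.012 -0.085  0.08 ]
```

The end plates are at tool y −0.078, which puts them at z≈0.155 when fully pressed, well above the carton tops at 0.080. Pressing blue now.

Emit:
apply_moves:
  deltas:
    - {"tx": 0, "ty": 0.001, "tz": 0, "turn": 0, "gripper": 0}
    - {"tx": 0, "ty": 0.002, "tz": 0, "turn": 0, "gripper": 0}
    - {"tx": 0, "ty": 0.003, "tz": 0, "turn": 0, "gripper": 0}
    - {"tx": 0, "ty": 0.004, "tz": 0, "turn": 0, "gripper": 0}
    - {"tx": 0, "ty": 0.005, "tz": 0, "turn": 0, "gripper": 0}

```text
time_s: 15.45
tcp_pos: [0.514, 0.0985, 0.0897]
eef_rot: [-90.0, 0.0, 156.0]
contact_force: [-1.0, -0.0, 1.4]
gripper_width: 0.0008
```

Emit:
apply_moves:
  deltas:
    - {"tx": 0, "ty": 0.001, "tz": 0, "turn": 0, "gripper": 0}
    - {"tx": 0, "ty": 0.002, "tz": 0, "turn": 0, "gripper": 0}
    - {"tx": 0, "ty": 0.003, "tz": 0, "turn": 0, "gripper": 0}
    - {"tx": 0, "ty": 0.004, "tz": 0, "turn": 0, "gripper": 0}
    - {"tx": 0, "ty": 0.005, "tz": 0, "turn": 0, "gripper": 0}

```text
time_s: 15.95
tcp_pos: [0.514, 0.0985, 0.0847]
eef_rot: [-90.0, 0.0, 156.0]
contact_force: [-0.7, 0.5, 2.3]
gripper_width: 0.0001
```

Emit:
apply_moves:
  deltas:
    - {"tx": 0, "ty": 0.001, "tz": 0, "turn": 0, "gripper": 0}
    - {"tx": 0, "ty": 0.002, "tz": 0, "turn": 0, "gripper": 0}
    - {"tx": 0, "ty": 0.003, "tz": 0, "turn": 0, "gripper": 0}
    - {"tx": 0, "ty": 0.004, "tz": 0, "turn": 0, "gripper": 0}
    - {"tx": 0, "ty": 0.005, "tz": 0, "turn": 0, "gripper": 0}

```text
time_s: 16.45
tcp_pos: [0.514, 0.0985, 0.0797]
eef_rot: [-90.0, -0.0, 156.0]
contact_force: [-0.7, 0.8, 1.8]
gripper_width: 0.0005
```

```bash
python3 hz.py blue | head -3
```

```text
[0.514  0.0985 0.0797] [-0.66  0.76  1.76] [ -0.09 -42.08  22.53   5.28   0.31   0.  ]
cap z pct [0.0829 0.086  0.0868 0.0873 0.0879]
collar z [0.0801 0.0805 0.0809 0.0812 0.0816] 466
```

Emit:
apply_moves:
  deltas:
    - {"tx": 0, "ty": 0.001, "tz": 0, "turn": 0, "gripper": 0}
    - {"tx": 0, "ty": 0.002, "tz": 0, "turn": 0, "gripper": 0}
    - {"tx": 0, "ty": 0.002, "tz": 0, "turn": 0, "gripper": 0}

```text
time_s: 16.8
tcp_pos: [0.514, 0.0985, 0.0779]
eef_rot: [-90.0, 0.0, 156.0]
contact_force: [-1.7, -0.5, 6.1]
gripper_width: 0.0004
```

```bash
python3 hz.py blue | head -3
```

```text
[0.514  0.0985 0.0779] [-1.67 -0.47  6.08] [ -0.22 -40.63  21.95   5.11   0.72   0.  ]
cap z pct [0.0812 0.0843 0.0851 0.0855 0.0862]
collar z [0.0786 0.0791 0.0794 0.0797 0.0802] 456
```

Emit:
apply_moves:
  deltas:
    - {"tx": 0, "ty": -0.003, "tz": 0, "turn": 0, "gripper": 0}
    - {"tx": 0, "ty": -0.01, "tz": 0, "turn": 0, "gripper": 0}
    - {"tx": 0, "ty": -0.03, "tz": 0, "turn": 0, "gripper": 0}
    - {"tx": 0, "ty": -0.06, "tz": 0, "turn": 0, "gripper": 0}
    - {"tx": 0, "ty": -0.09, "tz": 0, "turn": 0, "gripper": 0}

```text
time_s: 17.35
tcp_pos: [0.5136, 0.0983, 0.1687]
eef_rot: [-90.0, -0.0, 156.0]
contact_force: [0.3, 0.7, -0.0]
gripper_width: 0.0004
```

Emit:
apply_moves:
  deltas:
    - {"tx": 0, "ty": -0.025, "tz": 0, "turn": 0, "gripper": 0}
    - {"tx": 0, "ty": -0.045, "tz": 0, "turn": 0, "gripper": 0}
    - {"tx": 0, "ty": -0.055, "tz": 0, "turn": 0, "gripper": 0}
    - {"tx": 0, "ty": -0.055, "tz": 0, "turn": 0, "gripper": 0}
    - {"tx": 0, "ty": -0.055, "tz": 0, "turn": 0, "gripper": 0}

```text
time_s: 17.85
tcp_pos: [0.5134, 0.0984, 0.2219]
eef_rot: [-90.0, -0.1, 156.0]
contact_force: [0.4, -0.0, -1.0]
gripper_width: 0.0008
```

```bash
for c in blue yellow green; do echo $c; python3 hz.py $c | head -3; done; python3 look.py blue w11 .088; python3 - <<'E'
from plant import capture
import cv2
im,d=capture("scene");cv2.imwrite("pics/s9.png",im[:,:,::-1])
E
```

```text
blue
[0.5134 0.0984 0.2219] [ 0.41 -0.01 -1.01] [  0.   -38.46  29.35   6.96   0.05   0.  ]
cap z pct [0.0867 0.0876 0.088  0.0884 0.0889]
collar z [0.0813 0.0818 0.0821 0.0824 0.0828] 177
yellow
[0.5133 0.0982 0.2215] [-0.04  0.14 -0.07] [  0.   -38.16  29.01   6.86   0.07   0.  ]
cap z pct [0.0848 0.0873 0.0878 0.0882 0.0888]
collar z [0.0804 0.0814 0.0819 0.0824 0.0828] 286
green
[0.5133 0.0982 0.2214] [ 0.29 -1.05 -0.2 ] [ -0.   -37.89  28.76   6.8    0.08   0.  ]
cap z pct [0.0868 0.0878 0.0881 0.0885 0.0891]
236 [[-0.01118542 -0.01513148 -0.01093051]
18.0 [0.5134 0.0982 0.2215] [ 0.06  0.32 -0.61]
blue [318.7 179.8] 1208.5 circ [0.5133 0.0988] 0.0185 depthpt [0.5137 0.0988 0.0885] tool delta [ 0.0002  0.1335 -0.0007]
```

View pics/s9.png

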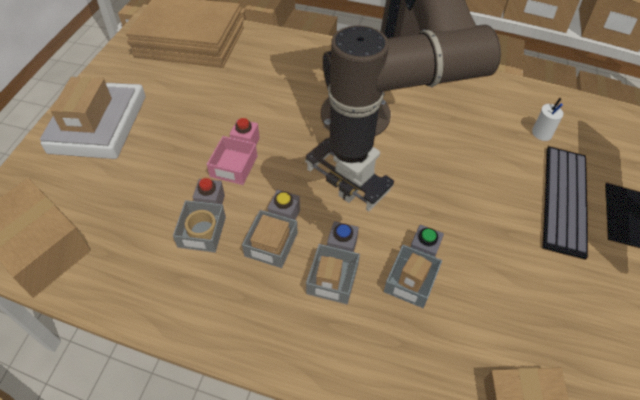

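View pics/w11.png

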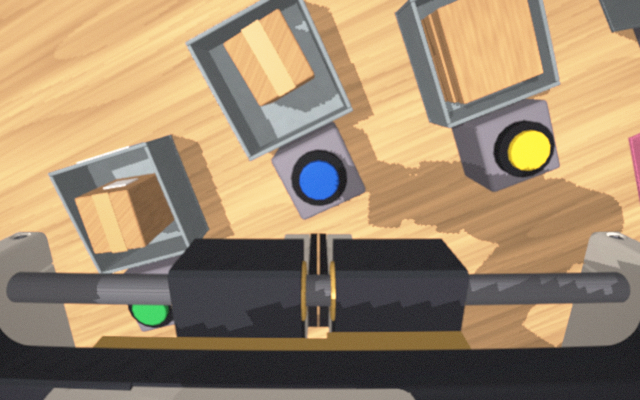

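All three caps are down at 0.088: green (428,236), yellow (284,199) and blue (343,231) in the scene view. Red at (206,185), the cartons and the tape are untouched, and the hand is clear.

```bash
python3 -c "
from plant import r
print(r.close_job())"
```

```text
the job is handed in; nothing more can be done
None
```

I pressed green, then yellow, then blue with the closed fingertips. Each went down at about 10 mm/s until it met its soft stop, at about 5–6 N. I handed the job in at about 18 s of the 51 s allowed.

**Last checks:** After I pulled the hand back, wrist depth put all three cap tops at 0.088 m, which is fully down. The blue and yellow collars were back at 0.082 m; green's was hidden in that last view but had read 0.082 m right after its press. In the last scene picture the red button, the pink look-alike, the cartons and the tape looked unmoved, but I did not measure them again. The hand ended clear, with the TCP at z≈0.22 m and only noise on the force reading.

**Disagreements:**
- **Fingertip position:** the fingertips are not 17 mm ahead of the reported TCP as stated. Camera depth and the contact height put them about 7 mm behind it. My first descent onto green therefore stopped above the cap, and I then went down using camera depth and force.
- **Scene camera:** it placed the yellow, blue and red buttons 6–10 mm in x and 3–5 mm in y from where the top camera did. I used the wrist camera for the final aim.

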